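# Shake the extractor filter, then present the handpiece at the suction funnel

### The arm

A 6-joint arm with a two-finger parallel gripper is mounted at the origin on a cart in front of the work surface, level with it; the furniture and walls round the work are solid. World frame = base frame: x ahead of the robot, y to its left, z up, the work surface at z = 0. Lengths are in m, angles in rad, forces in N, time in s.
With the tool pointing down it reaches from about 0.35 to 0.975 m from the base axis. Payload 4.9 kg.
Tool frame: the origin (TCP) lies at the very end of the fingers, on their centre line; the grasp point (between the pads) lies 19 mm behind it; z points along the fingers, x is the direction in which the jaws open and shut, and the axes are right-handed (so a half turn about z gives the same grasp; the last joint's range is limited). The gripper opens to 85 mm and grips with 20 to 120 N. Pads are 22 mm wide; open, the fingers measure 114 mm over their backs; the gripper's body (76 mm by 85 mm) begins 54 mm behind the grasp point. The pads swing forward as they close: fully open they stand 13 mm farther back than shut.
Start: joints at [1.132, 0.053, 1.613, -0, 1.476, -0.119], TCP at [0.196, 0.593, 0.231] pointing down, gripper open.
Joint ranges: [-3.01, 3.01], [-1.01, 2.22], [0.06, 2.58], [-1.02, 4.17], [0.09, 2.62], [-3.14, 3.14]. Speed limits (rad/s): [2.57, 2.57, 3.14, 3.14, 3.14, 3.14].

### API

Orientations are given as a rotation vector (axis times angle).
In Python, from station import monitor, imaging, ticket gives the robot as it stands.
- The arm moves only by the tool step_arm, never from a script. Its argument "targets" is one flat list of numbers, 4 for each row, row after row: the shift along the tool's x, y, z in m, then the turn about the tool's z in rad. In form: [tx, ty, tz, roll, tx, ty, tz, roll, ...]. A call has 1 to 12 rows; each row is the pose to reach, as a shift and turn from the pose measured when the call began, along the tool's axes at that moment; what a row does not reach only later rows make up. A row lasts 1/12 s, in which the tool goes at most 41.7 mm and 7.16 degrees, less where a joint would pass 70% of its speed; a pose out of reach is approached as far as the arm can. A call with a gripper value outside its range is refused whole. "grip" is the finger opening in m, from 0 to 0.0854, set as the call begins (left out, the last holds). The fingers move at their own pace and stop on an object; "force" is the grip in N (left out, the last holds). Time passes only in rows, so rows that repeat a pose let the fingers close. It gives the time, the measured TCP pose, the force and the opening at its end, in the units of the state.
- monitor.get_obs(): the state, without advancing time (a new reading comes with each control period).
- imaging.get_image(name): name is "side" or "top" or "wrist"; returns a dict with "color" (420x560x3 uint8, red, green, blue), "depth" (420x560 float32, m along the optical axis (not along the pixel's ray), 0 where there is no reading), "fov_y" (degrees; the focal length in pixels is half the picture's height over the tangent of half this angle, whatever the lens; pixels are square), "cx", "cy" (the principal point, pixels), "R" (3x3) and "t" (3): a world point X has camera coordinates R X + t. Camera axes: x right, y down, z forward; pixel columns grow to the right and rows downward; lengths in m; the calibration is good to about 2 mm. A picture is of the moment at which its call begins.
- ticket.finish_job(): hands the job in, once; it reports no verdict.
Trained networks look in a picture, given as the dict that the camera call returned (one of the last four; its "shot" number tells which), for a name from the list of things; names that differ only in an ending like _2 or _b are one class to them, and where a whole thing is asked for, a point or a joint stands for the part that bears it (a point fixed in the world has none). Each returns a list of dicts, best first, with "score" (0 to 1); they miss things now and then, are a little off and sometimes report something else, mostly with a low value. They report only what shows in the picture. A call takes as long as a camera call.
- imaging.search_frame(name, picture): "uv" ([column, row] in pixels, amid what is visible of it).
- imaging.mark_of(name, picture): "uv" ([column, row] in pixels: a listed point, or the origin of a listed thing).
The state is a dict: "t": time; "q": joint angles; "dq": joint speeds; "effort": joint torques, N m; "tool_pos": TCP position; "tool_rot": TCP orientation; "contact_force": force on the tool from outside, world axes, zero at the start; "wrist_torque": the same for the moment, N m; "opening": finger opening in m.
Only numpy, scipy, OpenCV 4.12 (cv2) and the standard library are available. Lean on these libraries where they do the work, as an engineer would, in place of code of your own. Each camera call takes 0.05 s, during which the arm holds its last target.

### The job

Clear the dust extractor's filter with one stroke of its red slide knob: pull the knob all the way out until it clicks, then push it fully home. Then draw the blue cordless handpiece out of its slanted rest, turn it level and hold it up pointing straight into the extractor's funnel, with its orange tip in the middle of the funnel's opening and touching nothing but the gripper; finish while still holding it there. Leave the other things on the bench where they are.

Things in the scene. Friction and masses are not known exactly. Their poses are not given: they have to be found in the camera images.
- extractor: White dust-extractor cabinet, fixed, 120 (x) x 240 (y) x 125 mm high; origin under its centre, x axis from its front (towards the robot) into it, y to its left. On top, 60 mm right of the middle, a 34 mm thick duct carries a grey funnel opening to the front; the red knob is on the front face, 80 mm left of the middle.
- funnel_mouth (a point): Centre of the funnel's opening, in the plane of its rim, 225 mm above the bench; axes as the extractor's, so x points straight into the funnel. The opening is 94 mm across inside, the rim 100 mm outside, the funnel 36 mm deep.
- shaker_knob (a joint): Slide of the red knob in m: 0 = fully home, 0.030 = fully out (to the front, extractor -x). It snaps to both ends: about 6 N takes it past the middle either way, and from there it is drawn to that end.
- knob_grip (a point): Centre of the red knob (it moves with it): round grip of 28 mm diameter, 26 mm long, on a level 12 mm rod along the extractor's x. At home it is 47 mm in front of the cabinet's front face, 100 mm above the bench, 25 mm below the cabinet's top: pinch it from above, fingers closing along the extractor's y. Axes as the extractor's.
- rest: Dark slanted rest, fixed, base 120 x 90 x 14 mm, origin on the bench. Its tube leans 45 deg, rising towards the rest's -x (the robot): 36 mm outside, 27 mm bore, closed for 60 mm from its bottom, then an open gutter under the handpiece up to 100 mm. The handpiece lies in it tip down and comes out along its axis; after 70 mm it is free to rise.
- handpiece_grip (a point): Middle of the handpiece's black grip band, on its axis, 130 mm behind the tip: hold it here, e.g. with fingers straight down, closing along the rest's y. Blue 24 mm round bar, 165 mm long, tapered near the tip, 0.1 to 0.2 kg, balanced 30 to 50 mm ahead of here. x points to the tip. In the rest: 133 mm above the bench, 30 mm past the gutter's end.
- handpiece_tip (a point): End of the handpiece's orange polishing point (9 mm diameter), 130 mm ahead of the grip point along its x axis; axes as the grip point's.
- handpiece: The handpiece itself: same origin and axes as point handpiece_grip.
- tape_roll: Bystander: loose roll of tape, 66 mm across, 20 mm high; origin under its centre. To be left alone.
- model_upper: Bystander: loose pink dental model, 54 x 60 x 28 mm; origin under its centre. To be left alone.
- bottle_fat: Bystander: loose white dropper bottle, 41 mm across, 97 mm high; origin under its centre. To be left alone.

How it is judged:
By the outcome, as a careful person would: the job done as asked, in the order asked, and still so for the second after the job is handed in, while the arm keeps its last pose, push and grip.
It also fails if it takes over 48 s, if anything falls off the work surface, if the arm or the gripper's body presses on something with over 40 N, if the wrist force passes 120 N, or if a joint passes its speed limit or range.

## Working session

There is one attempt and no reset: what is moved stays moved. The work goes in short steps, Python scripts to look and compute and a tool call to move; the robot and the scene stay as the last step left them, time stands still between calls to the robot, and variables do not carry over. Pictures are saved under pics/ and viewed, and the job is handed in when it is done.

Besides the shell and the picture viewer there is one more tool, called after "Request:" by a JSON object that holds its "op" and its "data", one argument or row to a line. step_arm: Moves the arm, as the interface text tells. Its arguments: {"type":"object","properties":{"targets":{"type":"array","items":{"type":"number"}},"grip":{"type":"number"},"force":{"type":"number"}},"required":["targets"]}

```bash
mkdir -p pics; ls
cat > h.py <<'E'
import numpy as np, cv2
from station import monitor, imaging, ticket
from scipy.spatial.transform import Rotation as Ro
def shot(n,f=None):
    p=imaging.get_image(n)
    if f: cv2.imwrite('pics/'+f,p['color'][:,:,::-1])
    return p
def foc(p): return p['color'].shape[0]/2/np.tan(np.radians(p['fov_y'])/2)
def ray(p,uv):
    f=foc(p); d=np.array([(uv[0]-p['cx'])/f,(uv[1]-p['cy'])/f,1]); R=np.array(p['R']);t=np.array(p['t'])
    return -R.T@t, R.T@d
def pt(p,uv,z=None):
    c,d=ray(p,uv)
    if z is None:
        u,v=int(round(uv[0])),int(round(uv[1])); z_=np.median(p['depth'][v-1:v+2,u-1:u+2]); return c+d*z_
    return c+d*(z-c[2])/d[2]
def cloud(p):
    f=foc(p); h,w=p['depth'].shape; u,v=np.meshgrid(np.arange(w),np.arange(h)); D=p['depth']
    X=np.stack([(u-p['cx'])/f*D,(v-p['cy'])/f*D,D],-1); R=np.array(p['R']);t=np.array(p['t'])
    return (X-t)@R
def proj(p,X):
    c=np.array(p['R'])@X+np.array(p['t']); return foc(p)*c[:2]/c[2]+[p['cx'],p['cy']]
np.set_printoptions(precision=4,suppress=True)
E
python3 - <<'E'
from h import *
o=monitor.get_obs()
print(o)
for n in ['side','top','wrist']:
    p=shot(n,n+'0.png'); print(n,p['fov_y'],p['cx'],p['cy'],ray(p,[280,210]))
    for k in ['extractor','funnel_mouth','knob_grip','rest','handpiece_grip','handpiece_tip','tape_roll','model_upper','bottle_fat']:
        r=imaging.mark_of(k,p)[:2]
        print(k,[(np.round(a['uv'],1),round(a['score'],2),pt(p,a['uv'])) for a in r if 1<a['uv'][0]<558 and 1<a['uv'][1]<418])
E
```

```text
pics
{'t': 0.0, 'q': array([ 1.132 ,  0.0534,  1.6143,  0.    ,  1.476 , -0.119 ]), 'dq': array([ 0.0006, -0.0013,  0.    ,  0.0007, -0.0007,  0.0016]), 'effort': array([ -0.0009, -39.3681, -37.0176,  -0.0001,   0.0068,   0.    ]), 'tool_pos': array([0.1962, 0.5927, 0.2301]), 'tool_rot': array([ 2.546 ,  1.8388, -0.0029]), 'contact_force': array([ 0.2976, -0.1518,  0.2779]), 'wrist_torque': array([ 0.0197,  0.0498, -0.0325]), 'opening': 0.08540211847338637}
side 43.60035314119636 278.9377813123477 212.92516044586364 (array([ 0.2562, -1.137 ,  0.841 ]), array([ 0.1982,  0.8404, -0.5045]))
extractor [(array([326.2, 269.1]), 0.72, array([ 0.5876, -0.2084,  0.1125]))]
funnel_mouth [(array([342.3, 211.3]), 0.68, array([ 0.6483, -0.1206,  0.21  ]))]
knob_grip [(array([278.3, 232.1]), 0.42, array([ 0.5145, -0.0272,  0.1092]))]
rest [(array([276.3, 211.5]), 0.71, array([0.5658, 0.2253, 0.0192])), (array([257.7, 173.1]), 0.7, array([0.5101, 0.2354, 0.1513]))]
handpiece_grip [(array([255.2, 174.9]), 0.79, array([0.501 , 0.2267, 0.1505]))]
handpiece_tip []
tape_roll []
model_upper [(array([229.
[... 657 characters left out ...]
ay([181.7, 220.5]), 0.73, array([0.5052, 0.2353, 0.1549]))]
handpiece_tip [(array([298.1, 195.1]), 0.46, array([ 0.5969, -0.0745,  0.1231]))]
tape_roll [(array([353.1, 269.4]), 0.61, array([ 0.4133, -0.246 , -0.0018])), (array([324.5, 173.5]), 0.39, array([ 0.6423, -0.141 ,  0.1858]))]
model_upper [(array([237.1, 269.4]), 0.87, array([0.3976, 0.0906, 0.0153]))]
bottle_fat [(array([378.7, 185.8]), 0.49, array([ 0.6593, -0.3152,  0.0349]))]
wrist 62.068425252067065 278.7228799309169 213.9517798447277 (array([0.134 , 0.6131, 0.3738]), array([ 0.2393, -0.0745, -0.9682]))
extractor []
funnel_mouth []
knob_grip []
rest []
handpiece_grip []
handpiece_tip []
tape_roll []
model_upper []
bottle_fat []
```

View pics/side0.png

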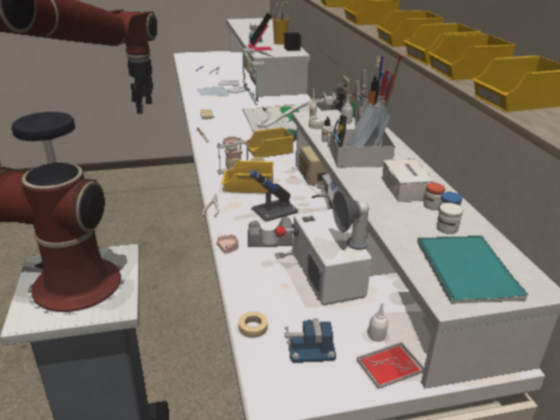

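View pics/top0.png

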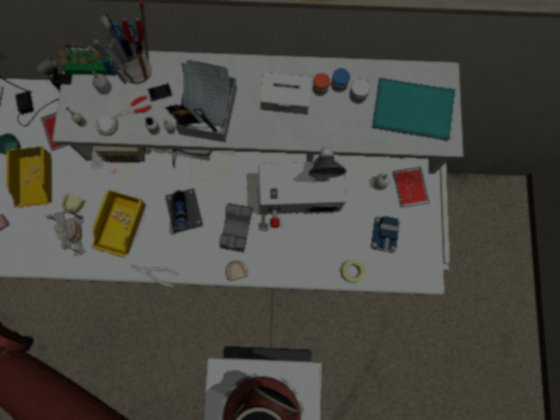

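The side view shows the rest and handpiece at about (270,195), the red knob at (281,231) and the funnel at (345,210). In the top view they are at (182,212), (275,222) and (327,165). I'll zoom in and fit the geometry from depth.

Run:
```python
from h import *
p=shot('top'); s=shot('side')
a=cv2.convertScaleAbs(p['color'][140:290,150:400],alpha=1.6); cv2.imwrite('pics/t1.png',cv2.resize(a,None,fx=3.2,fy=3.2,interpolation=2)[:,:,::-1])
a=s['color'][150:310,200:400]; cv2.imwrite('pics/s1.png',cv2.resize(a,None,fx=3.75,fy=3.75,interpolation=2)[:,:,::-1])
np.savez('c.npz',tc=cloud(p),tcol=p['color'],sc=cloud(s),scol=s['color'])
C=cloud(p)
# extractor top
m=(abs(C[...,2]-.125)<.008)&(C[...,0]>.45)&(C[...,0]<.75)&(abs(C[...,1]+.07)<.2)
m=cv2.morphologyEx(m.astype(np.uint8),cv2.MORPH_OPEN,np.ones((3,3)))
n,l,st,_=cv2.connectedComponentsWithStats(m); 
for i in range(1,n):
  if st[i,4]>100:
    P=C[l==i]; r=cv2.minAreaRect((P[:,:2]*1000).astype(np.float32)); print('top',st[i],r,P[:,2].mean())
# red
for nm,q,Q in (('top',p,C),('side',s,cloud(s))):
  c=q['color'].astype(int); m=(c[...,0]>1.8*c[...,1]+20)&(c[...,0]>1.8*c[...,2]+20)&(abs(Q[...,0]-.5)<.08)&(abs(Q[...,1])<.06)
  vu=np.argwhere(m); print(nm,'red',len(vu),vu.mean(0)[::-1],Q[m].mean(0),Q[m].min(0),Q[m].max(0))
```

```text
top [ 259  162   87   43 2929] ((632.9345703125, -83.10101318359375), (121.85928344726562, 238.46295166015625), 3.3714609146118164) 0.12503010357098138
top red 61 [274.5574 222.0492] [ 0.5205 -0.0124  0.1116] [ 0.5087 -0.0222  0.1049] [ 0.5321 -0.0024  0.1198]
side red 63 [280.1587 230.5397] [ 0.5204 -0.0227  0.1104] [ 0.509  -0.0317  0.0999] [ 0.5315 -0.0131  0.1168]
```

View pics/t1.png

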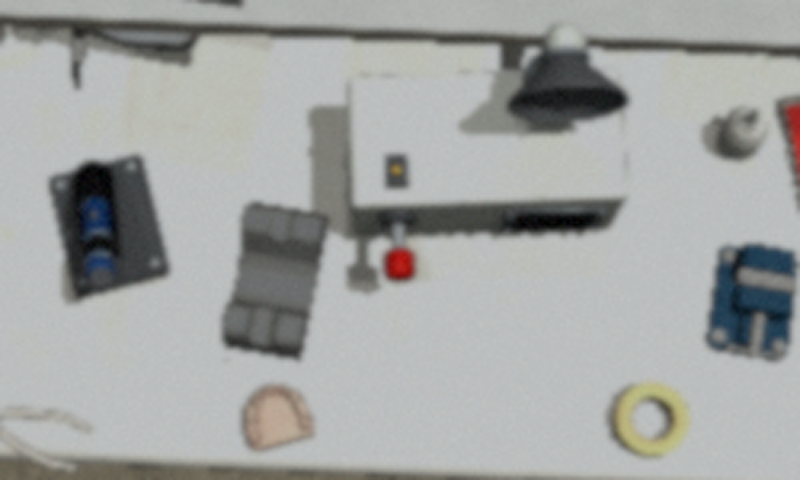

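View pics/s1.png

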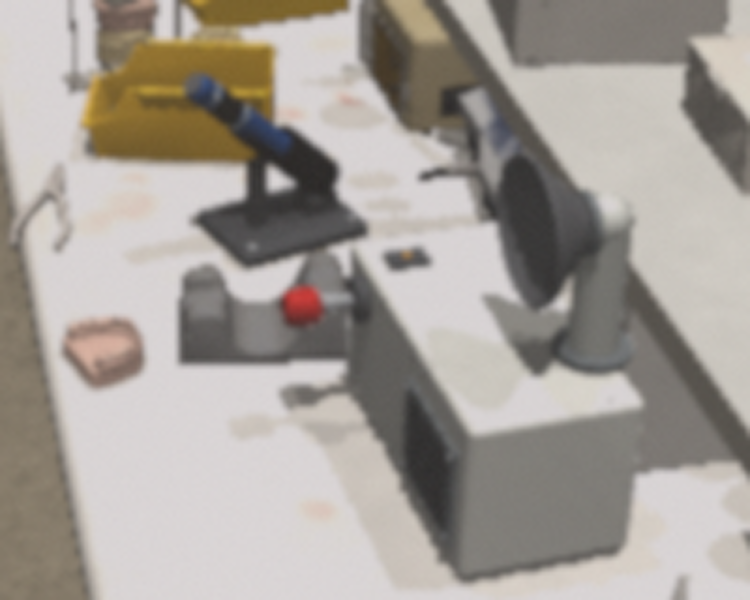

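Run:
```python
from h import *
d=np.load('c.npz')
allP=[]
for k in 't','s':
  C=d[k+'c'];c=d[k+'col'].astype(int)
  near=(abs(C[...,0]-.53)<.12)&(abs(C[...,1]-.235)<.09)
  m=near&(C[...,2]>.03)
  print(k,m.sum(),C[m].min(0),C[m].max(0))
  blue=near&(c[...,2]>1.3*c[...,0]+8)&(C[...,2]>.06)
  print('blue',blue.sum(),C[blue].min(0),C[blue].max(0)); 
  P=C[blue]; u=np.linalg.svd(P-P.mean(0))[2][0]; print(P.mean(0),u)
  b=near&(abs(C[...,2]-.014)<.004); 
  r=cv2.minAreaRect((C[b][:,:2]*1000).astype(np.float32)); print('base',b.sum(),r)
  allP.append((P,))
# fit cylinder r=12 to blue pts both cams + black pts above axis region
from scipy.optimize import least_squares
for sel in ([0],[1],[0,1]):
  P=np.vstack([allP[i][0] for i in sel])
  def f(v):
    u=np.array([np.cos(v[2])*np.cos(v[3]),np.sin(v[2])*np.cos(v[3]),-np.sin(v[3])])
    c=np.array([v[0],v[1],.133]); w=P-c; w=w-np.outer(w@u,u); return np.linalg.norm(w,axis=1)-.012
  r=least_squares(f,[.5,.235,0.2,.785],loss='soft_l1',f_scale=.002); print(sel,r.x,np.degrees(r.x[2:]),np.abs(r.fun).mean())
# funnel
C=d['tc']; m=(C[...,2]>.15)&(C[...,0]>.5)&(C[...,0]<.75)&(C[...,1]<-.05)&(C[...,1]>-.25); print('fun top',C[m].min(0),C[m].max(0))
C=d['sc']; m=(C[...,2]>.15)&(C[...,0]>.5)&(C[...,0]<.75)&(C[...,1]<-.05)&(C[...,1]>-.25); print('fun side',C[m].min(0),C[m].max(0))
C=d['tc']; m=(C[...,1]>.03)&(C[...,1]<.14)&(C[...,0]>.4)&(C[...,0]<.56)&(C[...,2]>.01);print('grey',C[m].min(0),C[m].max(0))
```

```text
t 434 [0.4658 0.1451 0.0322] [0.6179 0.2872 0.1663]
blue 139 [0.4914 0.2263 0.0757] [0.5743 0.2724 0.1663]
[0.5396 0.2492 0.1187] [-0.6822 -0.1935  0.7051]
base 599 ((553.4219970703125, 233.2465362548828), (185.99012756347656, 165.90499877929688), 2.045687437057495)
s 572 [0.4808 0.2186 0.03  ] [0.6155 0.2757 0.1677]
blue 63 [0.4931 0.2186 0.0835] [0.5708 0.2553 0.1636]
[0.5416 0.24   0.115 ] [ 0.6947  0.2331 -0.6804]
base 354 ((567.1915893554688, 255.59596252441406), (122.96829986572266, 99.6045913696289), 17.25629234313965)
[0] [0.5128 0.2436 0.2974 0.7615] [17.0398 43.6313] 0.0012344847789978735
[1] [0.5126 0.2404 0.3114 0.7706] [17.8444 44.1508] 0.0021340836151977315
[0, 1] [0.5133 0.2427 0.3065 0.7622] [17.5609 43.6706] 0.0016300330482290697
fun top [ 0.6288 -0.25    0.1615] [ 0.75   -0.0502  0.2808]
fun side [ 0.6274 -0.25    0.1501] [ 0.75   -0.0501  0.2779]
grey [0.4007 0.0604 0.01  ] [0.56   0.1397 0.0641]
```

```bash
cat >> h.py <<'E'
def go(pos,angdeg,o=None):
    o=o or monitor.get_obs(); R=Ro.from_rotvec(o['tool_rot']).as_matrix()
    sh=R.T@(np.array(pos)-o['tool_pos']); a=np.arctan2(R[1,0],R[0,0])
    d=-(np.radians(angdeg)-a); d=(d+np.pi/2)%np.pi-np.pi/2   # half-turn symmetric
    print('t',round(o['t'],2),'ang',np.degrees(a),'tilt',R[:,2],'shift',np.round(sh,4),'roll',round(d,4),'q',o['q'],'F',o['contact_force'],'op',round(o['opening'],4))
E
python3 -c "
from h import *
go([.5215,-.0115,.19],93.4)"
```

```text
t 1.6 ang 71.67703867770072 tilt [ 0.  0. -1.] shift [-0.472   0.4987  0.0413] roll -0.3791 q [ 1.132   0.0527  1.6129 -0.      1.476  -0.119 ] F [-0.365   0.4071  1.252 ] op 0.0855
```

Request:
{"op": "step_arm", "data": {
  "targets": [-0.472, 0.499, 0.041, -0.379, -0.472, 0.499, 0.041, -0.379, -0.472, 0.499, 0.041, -0.379, -0.472, 0.499, 0.041, -0.379, -0.472, 0.499, 0.041, -0.379, -0.472, 0.499, 0.041, -0.379, -0.472, 0.499, 0.041, -0.379, -0.472, 0.499, 0.041, -0.379, -0.472, 0.499, 0.041, -0.379, -0.472, 0.499, 0.041, -0.379, -0.472, 0.499, 0.041, -0.379, -0.472, 0.499, 0.041, -0.379],
  "grip": 0.0854,
  "force": 40
}}

```text
t: 2.6
tool_pos: [0.4324, 0.1539, 0.202]
tool_rot: [2.154, 2.286, 0.002]
contact_force: [0.3, 0.9, -0.2]
opening: 0.0852
```

```bash
python3 -c "
from h import *
go([.5215,-.0115,.19],93.4)"
```

```text
t 2.6 ang 93.39271619607511 tilt [ 0.0014  0.0003 -1.    ] shift [-0.1704  0.0792  0.0121] roll -0.0001 q [ 0.1795 -0.3454  2.0188  0.0001  1.4667 -1.4505] F [ 0.3028  0.9246 -0.1857] op 0.0852
```

Request:
{"op": "step_arm", "data": {
  "targets": [-0.17, 0.079, 0.012, 0, -0.17, 0.079, 0.012, 0, -0.17, 0.079, 0.012, 0, -0.17, 0.079, 0.012, 0, -0.17, 0.079, 0.012, 0, -0.17, 0.079, 0.012, 0, -0.17, 0.079, 0.012, 0]
}}

```text
t: 3.18
tool_pos: [0.5215, -0.0122, 0.1898]
tool_rot: [-2.157, -2.283, -0.001]
contact_force: [-0.1, 1.0, 0.2]
opening: 0.0851
```

Run:
```python
from h import *
w=shot('wrist','w1.png')
go([.5215,-.0115,.081],93.4)
C=cloud(w);c=w['color'].astype(int)
m=(c[...,0]>1.8*c[...,1]+20)&(c[...,0]>1.8*c[...,2]+20)&(abs(C[...,0]-.52)<.06)&(abs(C[...,1])<.06)
P=C[m];print(m.sum(),P.mean(0),P.min(0),P.max(0))
```

```text
t 3.23 ang 93.34588816846171 tilt [ 0.0008  0.0009 -1.    ] shift [-0.0005  0.0002  0.1089] roll -0.0009 q [-0.1647 -0.1697  1.8957  0.001   1.4149 -1.7941] F [-0.1954 -0.492  -0.2782] op 0.0857
942 [ 0.5191 -0.0149  0.1118] [ 0.5091 -0.0272  0.1048] [ 0.534  -0.0033  0.1153]
```

View pics/w1.png

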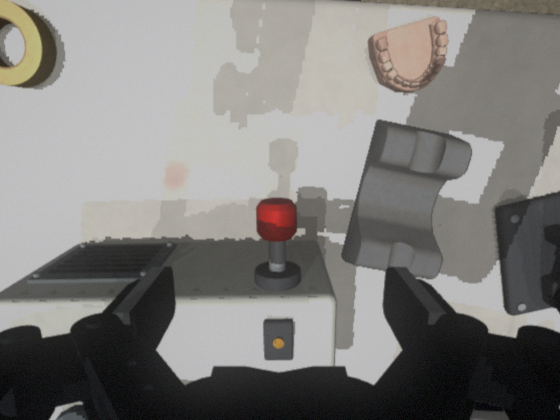

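Request:
{"op": "step_arm", "data": {
  "targets": [-0.003, 0, 0.04, 0, -0.003, 0, 0.08, 0, -0.003, 0, 0.109, 0, -0.003, 0, 0.109, 0, -0.003, 0, 0.109, 0]
}}

```text
t: 3.65
tool_pos: [0.5197, -0.0126, 0.0797]
tool_rot: [-2.151, -2.285, 0.001]
contact_force: [-0.1, -0.7, 0.5]
opening: 0.0853
```

Request:
{"op": "step_arm", "data": {
  "targets": [0, 0, 0, 0, 0, 0, 0, 0, 0, 0, 0, 0, 0, 0, 0, 0, 0, 0, 0, 0, 0, 0, 0, 0, 0, 0, 0, 0],
  "grip": 0.02,
  "force": 60
}}

```text
t: 4.23
tool_pos: [0.5208, -0.0137, 0.0816]
tool_rot: [-2.153, -2.288, 0.002]
contact_force: [-2.3, -3.3, 5.4]
opening: 0.0259
```

Run:
```python
from h import *
go([.5215,-.0152,.081],93.4)
```

```text
t 4.23 ang 93.47880428511368 tilt [-0.0008 -0.0008 -1.    ] shift [-0.0015  0.0006  0.0006] roll 0.0014 q [-0.1688 -0.052   1.9797 -0.001   1.2146 -1.7999] F [-2.2597 -3.3129  5.4059] op 0.0259
```

Request:
{"op": "step_arm", "data": {
  "targets": [0, -0.008, 0, 0, 0, -0.016, 0, 0, 0, -0.024, 0, 0, 0, -0.03, 0, 0, 0, -0.033, 0, 0, 0, -0.034, 0, 0, 0, -0.034, 0, 0, 0, -0.034, 0, 0]
}}

```text
t: 4.9
tool_pos: [0.4909, -0.016, 0.0822]
tool_rot: [2.147, 2.281, 0.011]
contact_force: [18.5, -0.3, -12.7]
opening: 0.026
```

Run:
```python
from h import *
w=shot('wrist','w2.png')
t=shot('top')
go([.4915,-.0152,.081],93.4)
for w in (w,t):
  C=cloud(w);c=w['color'].astype(int)
  m=(c[...,0]>1.8*c[...,1]+20)&(c[...,0]>1.8*c[...,2]+20)&(abs(C[...,0]-.5)<.06)&(abs(C[...,1])<.06)
  P=C[m];print(m.sum(),P.mean(0),P.min(0),P.max(0))
```

```text
t 5.0 ang 93.46056676521663 tilt [ 0.0112 -0.0012 -0.9999] shift [0.0008 0.0007 0.0012] roll 0.0011 q [-0.1848 -0.1363  2.0566  0.0009  1.2101 -1.8163] F [ 17.2993  -0.3683 -12.9515] op 0.0261
3071 [ 0.4915 -0.0159  0.1117] [ 0.4784 -0.0291  0.1026] [ 0.5047 -0.0038  0.1153]<stdin>:8: RuntimeWarning: Mean of empty slice.
  ret = um.true_divide(
Traceback (most recent call last):
ValueError: zero-size array to reduction operation minimum which has no identity
```

View pics/w2.png

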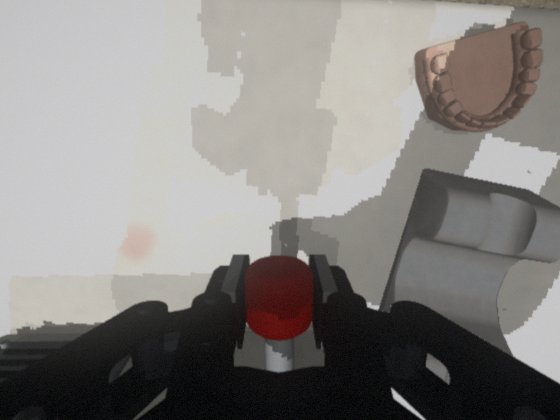

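The knob is held between the pads at about (280,297). Its centre has moved from x 0.5215 to 0.4915, and the force has risen to 18 N, so it is at the outer stop. Now I'll push it home.

Request:
{"op": "step_arm", "data": {
  "targets": [0, 0.006, 0, 0, 0, 0.014, 0, 0, 0, 0.022, 0, 0, 0, 0.029, 0, 0, 0, 0.033, 0, 0, 0, 0.034, 0, 0, 0, 0.034, 0, 0, 0, 0.034, 0, 0]
}}

```text
t: 5.67
tool_pos: [0.521, -0.0138, 0.0816]
tool_rot: [2.152, 2.288, -0.001]
contact_force: [-13.2, -1.2, 6.2]
opening: 0.0258
```

Run:
```python
from h import *
w=shot('wrist')
go([.5215,-.0152,.081],93.4)
for w in (w,):
  C=cloud(w);c=w['color'].astype(int)
  m=(c[...,0]>1.8*c[...,1]+20)&(c[...,0]>1.8*c[...,2]+20)&(abs(C[...,0]-.5)<.06)&(abs(C[...,1])<.06)
  P=C[m];print(m.sum(),P.mean(0),P.min(0),P.max(0))
```

```text
t 5.72 ang 93.49955709277279 tilt [ 0.0006 -0.0009 -1.    ] shift [-0.0014  0.0004  0.0006] roll 0.0017 q [-0.1689 -0.0524  1.98   -0.0008  1.2134 -1.8005] F [-13.9243  -1.282    7.4267] op 0.026
3500 [ 0.5206 -0.0139  0.1121] [ 0.4553 -0.0274  0.1031] [ 0.5351 -0.0013  0.224 ]
```

Home, with -13 N against the stop. I'll open, rise, then look at the knob and the handpiece from above.

Request:
{"op": "step_arm", "data": {
  "targets": [0, 0, 0, 0, 0, 0, 0, 0, 0, 0, 0, 0, 0, 0, 0, 0, 0, 0, 0, 0, 0, 0, 0, 0],
  "grip": 0.0854
}}

```text
t: 6.22
tool_pos: [0.5213, -0.0138, 0.0819]
tool_rot: [2.152, 2.287, 0.0]
contact_force: [-0.4, 0.1, 0.3]
opening: 0.0857
```

Request:
{"op": "step_arm", "data": {
  "targets": [0, 0, -0.04, 0, 0, 0, -0.08, 0, 0, 0, -0.12, 0, 0, 0, -0.15, 0, 0, 0, -0.15, 0]
}}

```text
t: 6.63
tool_pos: [0.5252, -0.0143, 0.2411]
tool_rot: [2.143, 2.278, 0.013]
contact_force: [1.0, -0.0, 0.1]
opening: 0.0854
```

Run:
```python
from h import *
w=shot('wrist','w3.png')
go([.47,.23,.25],107.3)
C=cloud(w);c=w['color'].astype(int)
m=(c[...,0]>1.8*c[...,1]+20)&(c[...,0]>1.8*c[...,2]+20)&(abs(C[...,0]-.52)<.06)&(abs(C[...,1])<.06)
P=C[m];print(m.sum(),P.mean(0),P.min(0),P.max(0))
```

```text
t 6.68 ang 93.49687404473178 tilt [ 0.0107 -0.0024 -0.9999] shift [ 0.2468 -0.0386 -0.0139] roll -0.2409 q [-0.1686 -0.2028  1.845  -0.0006  1.4885 -1.8004] F [ 0.8245 -0.3913 -0.1088] op 0.0855
753 [ 0.5192 -0.016   0.1115] [ 0.508  -0.0275  0.1049] [ 0.5328 -0.0038  0.1155]
```

Request:
{"op": "step_arm", "data": {
  "targets": [0.255, -0.02, -0.02, -0.241, 0.255, -0.02, -0.02, -0.241, 0.255, -0.02, -0.02, -0.241, 0.255, -0.02, -0.02, -0.241, 0.255, -0.02, -0.02, -0.241, 0.255, -0.02, -0.02, -0.241, 0.255, -0.02, -0.02, -0.241, 0.255, -0.02, -0.02, -0.241, 0.255, -0.02, -0.02, -0.241]
}}

```text
t: 7.43
tool_pos: [0.4875, 0.239, 0.2546]
tool_rot: [1.855, 2.524, 0.003]
contact_force: [0.6, -0.9, 0.7]
opening: 0.0856
```

Run:
```python
from h import *
w=shot('wrist','w4.png')
go([.513,.242,.114],107.3)
C=cloud(w);np.savez('w4.npz',C=C,c=w['color'],R=w['R'],t=w['t'],f=foc(w),k=[w['cx'],w['cy']])
for k in ('handpiece_grip',):
  for a in imaging.mark_of(k,w)[:2]: print(a['uv'],a['score'],pt(w,a['uv']))
```

```text
t 7.48 ang 107.27473548816037 tilt [ 0.0088 -0.0037 -1.    ] shift [-0.0031  0.0242  0.141 ] roll -0.0004 q [ 0.3207 -0.1617  1.78   -0.0063  1.5161 -1.5513] F [-0.3854 -0.0512  0.4208] op 0.0853
[276.0, 238.3] 0.67 [0.5071 0.2415 0.153 ]
```

View pics/w4.png

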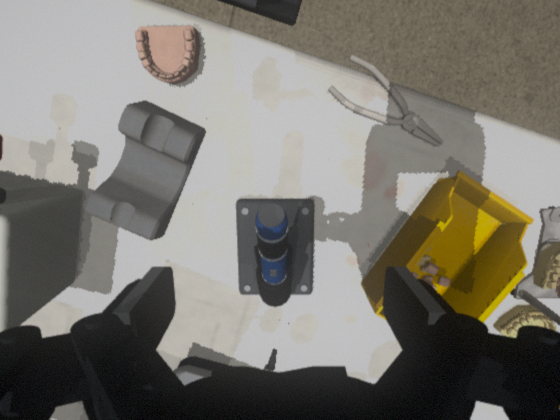

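Run:
```python
from h import *
from scipy.optimize import least_squares
d=np.load('w4.npz');C=d['C'];c=d['c'].astype(int)
m=(abs(C[...,0]-.53)<.08)&(abs(C[...,1]-.242)<.05)&(C[...,2]>.07)
m[300:]=0
P0=C[m];print(len(P0),P0.min(0),P0.max(0))
# keep points near 45deg line, above-ish rest tube (z>.09)
P=P0[P0[:,2]>.105]
def f(v):
    u=np.array([np.cos(v[2])*np.cos(v[3]),np.sin(v[2])*np.cos(v[3]),-np.sin(v[3])])
    w=P-np.array([v[0],v[1],.133]); w=w-np.outer(w@u,u); return np.linalg.norm(w,axis=1)-.012
r=least_squares(f,[.513,.242,0.3,.785],loss='soft_l1',f_scale=.001); print(r.x,np.degrees(r.x[2:]),np.abs(r.fun).mean())
def g(v): return f([v[0],v[1],v[2],np.pi/4])
r=least_squares(g,[.513,.242,0.3],loss='soft_l1',f_scale=.001);print(r.x,np.degrees(r.x[2]))
b=(abs(C[...,2]-.014)<.004)&(abs(C[...,0]-.55)<.1)&(abs(C[...,1]-.242)<.07); b=cv2.morphologyEx(b.astype(np.uint8),cv2.MORPH_OPEN,np.ones((3,3)))>0
b&=(c.sum(-1)<330); rr=cv2.minAreaRect((C[b][:,:2]*1000).astype(np.float32)); print(rr)
# color along axis (band limits)
v=r.x;u=np.array([np.cos(v[2])*.7071,np.sin(v[2])*.7071,-.7071]);n=np.array([np.cos(v[2])*.7071,np.sin(v[2])*.7071,.7071])
for s in np.arange(-.04,.075,.005):
    X=np.array([v[0],v[1],.133])+u*s+n*.012; q=d['R']@X+d['t']; uv=d['f']*q[:2]/q[2]+d['k']; print(round(s,3),uv.round(),c[int(uv[1]),int(uv[0])],end=';')
```

```text
5195 [0.4618 0.192  0.0701] [0.601  0.2902 0.2984]
[ 0.5156  0.2385 -0.4907  1.2202] [-28.1174  69.9126] 0.016094248370769372
[ 0.5648  0.2049 -0.5795] -33.20202896709375
((567.51904296875, 256.9382629394531), (118.18037414550781, 88.34153747558594), 17.53347396850586)
-0.04 [224. 288.] [193 191 181];-0.035 [222. 288.] [191 189 179];-0.03 [219. 289.] [190 187 178];-0.025 [216. 289.] [191 187 179];-0.02 [214. 289.] [189 186 178];-0.015 [211. 290.] [188 186 177];-0.01 [209. 290.] [189 185 177];-0.005 [206. 291.] [189 186 178];-0.0 [204. 291.] [188 186 178];0.005 [202. 292.] [190 185 176];0.01 [199. 292.] [186 184 176];0.015 [197. 292.] [188 185 176];0.02 [195. 293.] [190 187 178];0.025 [193. 293.] [189 186 177];0.03 [191. 293.] [187 184 177];0.035 [189. 294.] [190 187 179];0.04 [188. 294.] [186 184 176];0.045 [186. 294.] [184 182 175];0.05 [184. 295.] [186 184 174];0.055 [182. 295.] [186 183 173];0.06 [181. 295.] [184 180 170];0.065 [179. 295.] [185 180 173];0.07 [177. 296.] [182 178 169];
```

Run:
```python
from h import *
from scipy.optimize import least_squares
d=np.load('w4.npz');C=d['C'];c=d['c'].astype(int)
m=(C[...,2]>.1)&(C[...,2]<.178); m[:180]=0;m[285:]=0;m[:,:245]=0;m[:,300:]=0
P=C[m];print(len(P),P.min(0),P.max(0))
def f(v):
    u=np.array([np.cos(v[2])*np.cos(v[3]),np.sin(v[2])*np.cos(v[3]),-np.sin(v[3])])
    w=P-np.array([v[0],v[1],.133]); w=w-np.outer(w@u,u); return np.linalg.norm(w,axis=1)-.012
r=least_squares(f,[.513,.242,0.3,.785],loss='soft_l1',f_scale=.001); print(r.x,np.degrees(r.x[2:]),np.abs(r.fun).mean())
v=r.x;u=np.array([np.cos(v[2])*.7071,np.sin(v[2])*.7071,-.7071]);n=np.array([np.cos(v[2])*.7071,np.sin(v[2])*.7071,.7071])
for s in np.arange(-.04,.06,.005):
    X=np.array([v[0],v[1],.133])+u*s+n*.012; q=d['R']@X+d['t']; uv=d['f']*q[:2]/q[2]+d['k']; print(round(s,3),uv.round(),c[int(uv[1]),int(uv[0])],end=';')
# base-derived line: grip in rest frame x = -?; lateral offset of grip from base centre line
b=np.radians(17.5);print('lat',(v[:2]-[.5675,.257])@[-np.sin(b),np.cos(b)],'lon',(v[:2]-[.5675,.257])@[np.cos(b),np.sin(b)])
go([v[0],v[1],.114],107.4)
```

```text
2048 [0.4825 0.2221 0.1001] [0.5622 0.2627 0.1641]
[0.5126 0.2394 0.3068 0.7493] [17.5778 42.9295] 0.00182670883276295
-0.04 [270. 225.] [82 82 86];-0.035 [270. 229.] [ 54  73 109];-0.03 [271. 232.] [41 50 69];-0.025 [271. 235.] [45 53 68];-0.02 [271. 238.] [43 53 67];-0.015 [271. 241.] [83 87 87];-0.01 [271. 244.] [55 62 72];-0.005 [271. 247.] [40 42 42];-0.0 [272. 249.] [46 45 44];0.005 [272. 252.] [41 43 41];0.01 [272. 254.] [43 40 42];0.015 [272. 257.] [42 42 42];0.02 [272. 259.] [44 49 57];0.025 [272. 261.] [77 85 99];0.03 [272. 263.] [47 63 95];0.035 [273. 265.] [48 62 95];0.04 [273. 267.] [46 63 95];0.045 [273. 269.] [63 71 88];0.05 [273. 271.] [85 86 86];0.055 [273. 273.] [84 85 85];lat -0.000253626983205858 lon -0.05765392331892538
t 7.53 ang 107.2169250036792 tilt [ 0.0091 -0.0035 -1.    ] shift [-0.005   0.0229  0.1413] roll -0.0032 q [ 0.3198 -0.1621  1.7799 -0.0062  1.5162 -1.5512] F [ 0.6437 -0.3895 -0.2481] op 0.0852
```

Request:
{"op": "step_arm", "data": {
  "targets": [-0.005, 0.025, 0.035, 0, -0.005, 0.025, 0.07, 0, -0.005, 0.025, 0.105, 0, -0.005, 0.025, 0.13, 0, -0.005, 0.025, 0.141, 0, -0.005, 0.025, 0.141, 0, -0.005, 0.025, 0.141, 0]
}}

```text
t: 8.12
tool_pos: [0.5151, 0.2392, 0.1147]
tool_rot: [1.86, 2.52, 0.004]
contact_force: [-0.9, 0.4, 0.2]
opening: 0.0854
```

Run:
```python
from h import *
go([.515,.24,.114],107.5)
```

```text
t 8.12 ang 107.12424726884231 tilt [ 0.0093 -0.0035 -1.    ] shift [0.0008 0.0001 0.0007] roll -0.0066 q [ 0.3067  0.0141  1.8539 -0.0064  1.2658 -1.561 ] F [-0.8601  0.4162  0.179 ] op 0.0854
```

Request:
{"op": "step_arm", "data": {
  "targets": [0, 0, 0, -0.006, 0, 0, 0, -0.006, 0, 0, 0, -0.006, 0, 0, 0, -0.006, 0, 0, 0, -0.006, 0, 0, 0, -0.006, 0, 0, 0, -0.006, 0, 0, 0, -0.006],
  "grip": 0.015,
  "force": 60
}}

```text
t: 8.78
tool_pos: [0.5154, 0.2397, 0.1156]
tool_rot: [1.852, 2.525, 0.006]
contact_force: [-1.5, 1.6, 4.9]
opening: 0.0227
```

Run:
```python
from h import *
w=shot('wrist','w5.png')
go([.515,.24,.114],107.5)
```

```text
t 8.83 ang 107.48034970962787 tilt [ 0.0102 -0.0026 -0.9999] shift [ 0.0004 -0.0003  0.0016] roll -0.0003 q [ 0.3072  0.0135  1.853  -0.0058  1.2662 -1.567 ] F [-2.1453  1.8413  6.4612] op 0.0226
```

View pics/w5.png

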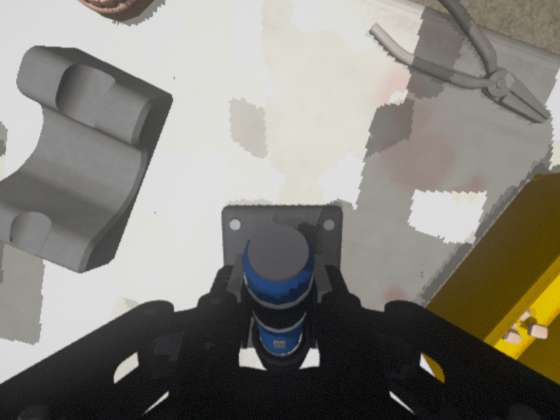

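Request:
{"op": "step_arm", "data": {
  "targets": [0, -0.01, -0.01, 0, 0, -0.022, -0.022, 0, 0, -0.034, -0.034, 0, 0, -0.046, -0.046, 0, 0, -0.058, -0.058, 0, 0, -0.07, -0.07, 0, 0, -0.07, -0.09, 0, 0, -0.07, -0.11, 0, 0, -0.07, -0.12, 0]
}}

```text
t: 9.58
tool_pos: [0.4478, 0.2189, 0.2367]
tool_rot: [1.851, 2.524, 0.008]
contact_force: [-0.6, 0.4, 0.5]
opening: 0.0225
```

Run:
```python
from h import *
s=shot('side')
a=s['color'][130:290,190:390]; cv2.imwrite('pics/s2.png',cv2.resize(a,None,fx=3.75,fy=3.75,interpolation=2)[:,:,::-1])
w=shot('wrist','w6.png')
go([.42,.0,.3],93.4)
```

```text
t 9.68 ang 107.47345748168222 tilt [ 0.0136 -0.002  -0.9999] shift [-0.2008 -0.0922 -0.0632] roll 0.2456 q [ 0.3087 -0.2669  1.8994 -0.006   1.4967 -1.5667] F [-0.2793  0.2018 -1.4621] op 0.0224
```

View pics/s2.png

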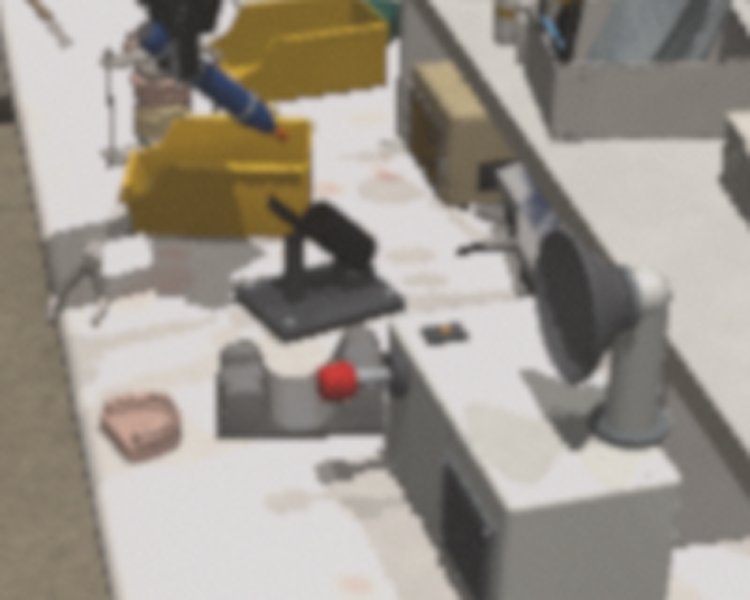

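View pics/w6.png

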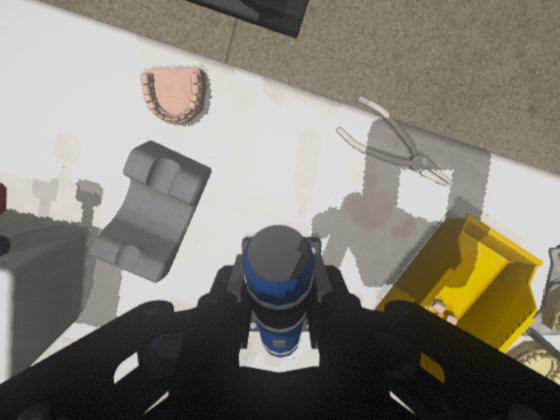

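```bash
cat >> h.py <<'E'
TH=np.radians(3.4); EC=np.array([.633,-.085])
def loc(x,y,z): return [EC[0]+x*np.cos(TH)-y*np.sin(TH),EC[1]+x*np.sin(TH)+y*np.cos(TH),z]
E
python3 - <<'E'
from h import *
go(loc(-.137,-.01,.245),93.4)
E
```

```text
t 9.68 ang 107.47345748168222 tilt [ 0.0136 -0.002  -0.9999] shift [-0.3219 -0.0505 -0.007 ] roll 0.2456 q [ 0.3087 -0.2669  1.8994 -0.006   1.4967 -1.5667] F [-0.2793  0.2018 -1.4621] op 0.0224
```

Request:
{"op": "step_arm", "data": {
  "targets": [-0.322, -0.05, -0.01, 0.246, -0.322, -0.05, -0.01, 0.246, -0.322, -0.05, -0.01, 0.246, -0.322, -0.05, -0.01, 0.246, -0.322, -0.05, -0.01, 0.246, -0.322, -0.05, -0.01, 0.246, -0.322, -0.05, -0.01, 0.246, -0.322, -0.05, -0.01, 0.246, -0.322, -0.05, -0.01, 0.246, -0.322, -0.05, -0.01, 0.246, -0.322, -0.05, -0.01, 0.246]
}}

```text
t: 10.6
tool_pos: [0.4966, -0.1027, 0.2461]
tool_rot: [2.15, 2.28, 0.011]
contact_force: [0.3, 0.5, -1.2]
opening: 0.0223
```

Run:
```python
from h import *
s=shot('side'); t=shot('top')
np.savez('c2.npz',tc=cloud(t),tcol=t['color'],sc=cloud(s),scol=s['color'])
a=s['color'][170:300,230:390]; cv2.imwrite('pics/s3.png',cv2.resize(a,None,fx=4.5,fy=4.5,interpolation=2)[:,:,::-1])
w=shot('wrist','w7.png')
go(loc(-.137,-.01,.205),93.4)
for q,n in((s,'s'),(t,'t')):
  Q=cloud(q);c=q['color'].astype(int)
  m=(abs(Q[...,0]-.56)<.12)&(abs(Q[...,1]+.1)<.05)&(Q[...,2]>.14)&(Q[...,2]<.3)
  b=m&(c[...,2]>1.3*c[...,0]+8); r=m&(c[...,0]>1.6*c[...,2]+20)&(c[...,0]>1.3*c[...,1]+20)
  for k in (b,r):
    if k.sum(): print(n,k.sum(),Q[k].mean(0),Q[k].min(0),Q[k].max(0))
  if b.sum()>10:
    P=Q[b];print(np.linalg.svd(P-P.mean(0))[2][0])
```

```text
t 10.75 ang 93.49386463771269 tilt [ 0.0125 -0.0013 -0.9999] shift [-0.0013 -0.0008  0.0422] roll 0.0016 q [-0.3503 -0.2523  1.87    0.0031  1.5117 -1.9822] F [ 0.3419  0.0546 -0.7469] op 0.0223
s 199 [ 0.5294 -0.1096  0.2369] [ 0.4683 -0.119   0.1913] [ 0.5744 -0.1012  0.2932]
s 4 [ 0.5829 -0.1007  0.183 ] [ 0.5817 -0.1029  0.1819] [ 0.585  -0.0961  0.1858]
[ 0.7252  0.0557 -0.6863]
```

View pics/s3.png

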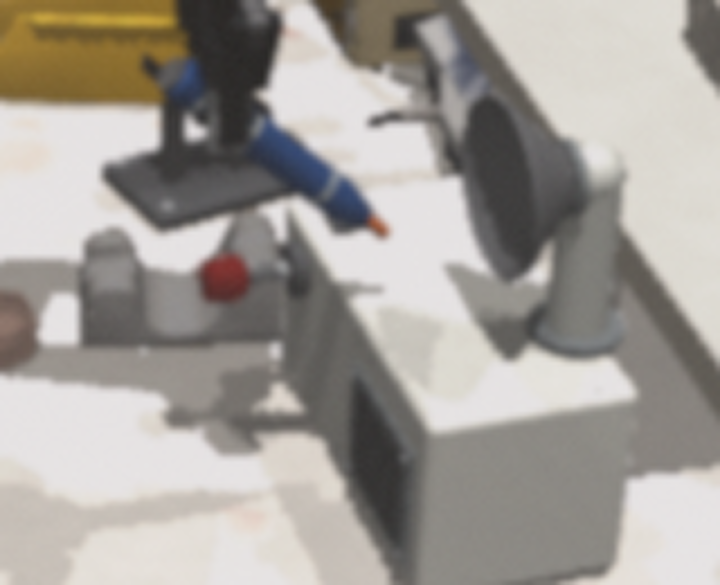

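View pics/w7.png

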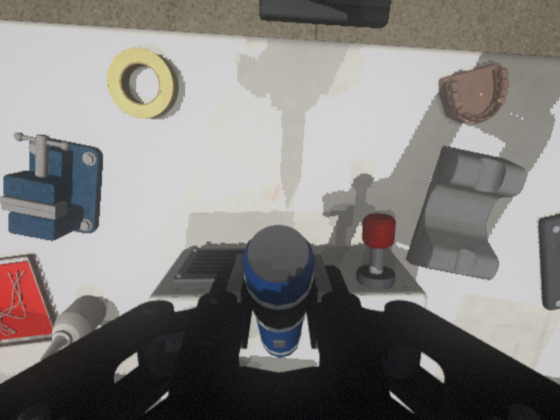

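Request:
{"op": "step_arm", "data": {
  "targets": [0, 0, 0.025, 0, 0, 0, 0.042, 0, 0, -0.004, 0.05, 0, 0, -0.009, 0.056, 0, 0, -0.0146, 0.0624, 0, 0, -0.018, 0.067, 0, 0, -0.021, 0.072, 0, 0, -0.024, 0.077, 0, 0, -0.026, 0.082, 0, 0, -0.026, 0.082, 0]
}}

```text
t: 11.58
tool_pos: [0.4717, -0.1039, 0.165]
tool_rot: [2.146, 2.279, 0.011]
contact_force: [-0.3, 0.3, 3.1]
opening: 0.0226
```

```bash
cat > ang.py <<'E'
from h import *
import sys
def meas(q,n,y0,zlo=.12,zhi=.3):
  Q=cloud(q);c=q['color'].astype(int)
  m=(abs(Q[...,0]-.56)<.15)&(abs(Q[...,1]-y0)<.045)&(Q[...,2]>zlo)&(Q[...,2]<zhi)
  b=m&(c[...,2]>1.3*c[...,0]+8); r=m&(c[...,0]>1.6*c[...,2]+20)&(c[...,0]>1.3*c[...,1]+20)
  for k in (b,r):
    if k.sum(): print(n,k.sum(),Q[k].mean(0),Q[k].min(0),Q[k].max(0))
  if b.sum()>10:
    P=Q[b];u=np.linalg.svd(P-P.mean(0))[2][0];u*=np.sign(u[0]);print(n,'dir',u,'pitch down',np.degrees(np.arcsin(-u[2])),'yaw',np.degrees(np.arctan2(u[1],u[0])))
f=sys.argv[1];y0=float(sys.argv[2])
s=shot('side');meas(s,'s',y0)
if len(sys.argv)>3: meas(shot('top'),'t',y0)
a=s['color'][150:280,230:390]; cv2.imwrite('pics/'+f,cv2.resize(a,None,fx=4.5,fy=4.5,interpolation=2)[:,:,::-1])
go(loc(-.137,-.01,.205),93.4)
E
python3 ang.py s4.png -.1
```

```text
s 246 [ 0.5167 -0.1095  0.1687] [ 0.4427 -0.1195  0.1359] [ 0.5718 -0.095   0.2083]
s 7 [ 0.5839 -0.0994  0.1329] [ 0.5797 -0.1023  0.1288] [ 0.5876 -0.0952  0.1347]
s dir [ 0.9018  0.0584 -0.4281] pitch down 25.347906479657844 yaw 3.706543186121892
t 11.63 ang 93.45302689063801 tilt [ 0.014  -0.0027 -0.9999] shift [-0.0008  0.0252 -0.0392] roll 0.0009 q [-0.3722 -0.2572  2.0116  0.0027  1.3732 -2.0038] F [-0.1937 -0.4209  2.3254] op 0.0224
```

View pics/s4.png

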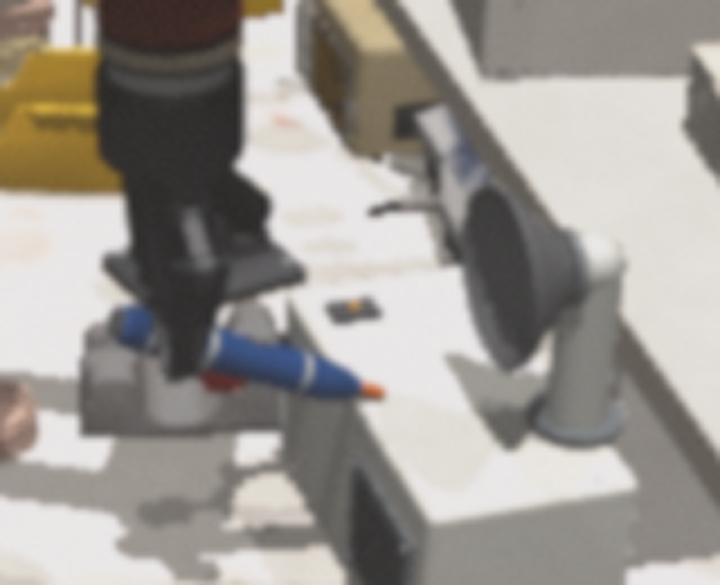

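Request:
{"op": "step_arm", "data": {
  "targets": [0, -0.003, 0.007, 0, 0, -0.006, 0.014, 0, 0, -0.008, 0.021, 0, 0, -0.009, 0.028, 0, 0, -0.01, 0.035, 0, 0, -0.011, 0.042, 0, 0, -0.011, 0.042, 0]
}}

```text
t: 12.22
tool_pos: [0.4607, -0.1041, 0.121]
tool_rot: [2.147, 2.281, 0.011]
contact_force: [-1.1, 0.3, 2.1]
opening: 0.0226
```

```bash
python3 ang.py s5.png -.1
```

```text
s 283 [ 0.5124 -0.1084  0.1432] [ 0.4303 -0.1218  0.1295] [ 0.5728 -0.0934  0.1556]
s 7 [ 0.5847 -0.1005  0.1335] [ 0.5798 -0.1023  0.1314] [ 0.5888 -0.0977  0.136 ]
s dir [ 0.994   0.0664 -0.0873] pitch down 5.007930346270374 yaw 3.8219043965941344
t 12.27 ang 93.46411506178947 tilt [ 0.0114 -0.0014 -0.9999] shift [-0.0012  0.0369 -0.0828] roll 0.0011 q [-0.3818 -0.2381  2.0721  0.0031  1.2965 -2.0139] F [-2.3342  0.1122  1.6792] op 0.0223
```

View pics/s5.png

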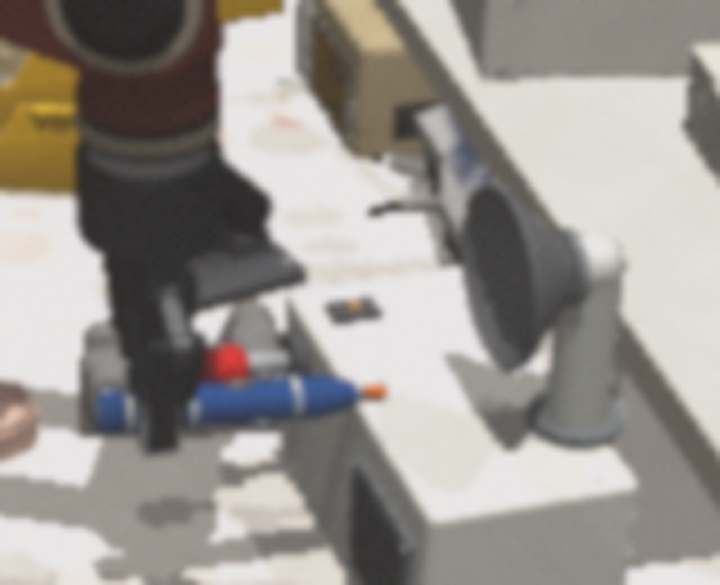

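Request:
{"op": "step_arm", "data": {
  "targets": [0, 0, 0.004, 0, 0, -0.001, 0.008, 0, 0, -0.001, 0.012, 0, 0, -0.001, 0.012, 0, 0, -0.001, 0.012, 0]
}}

```text
t: 12.68
tool_pos: [0.4603, -0.1044, 0.1099]
tool_rot: [2.147, 2.28, 0.011]
contact_force: [0.6, -0.5, 2.7]
opening: 0.0224
```

```bash
python3 ang.py s6.png -.1 top
```

```text
s 290 [ 0.5124 -0.1087  0.1368] [ 0.4289 -0.1213  0.1261] [ 0.5724 -0.0927  0.1453]
s 7 [ 0.5844 -0.1015  0.1341] [ 0.5795 -0.1042  0.1315] [ 0.5882 -0.0996  0.1366]
s dir [ 0.9976  0.0694 -0.0004] pitch down 0.024256460500212858 yaw 3.976920526805232
t 32 [ 0.4303 -0.1015  0.1704] [ 0.4202 -0.111   0.131 ] [ 0.4395 -0.0909  0.2659]
t 3 [ 0.586  -0.0943  0.132 ] [ 0.5834 -0.0962  0.1305] [ 0.5875 -0.0933  0.1346]
t dir [ 0.1017 -0.0503 -0.9935] pitch down 83.48277417434932 yaw -26.312646843708816
t 12.78 ang 93.46341341110289 tilt [ 0.012  -0.0016 -0.9999] shift [-0.0011  0.0377 -0.0944] roll 0.0011 q [-0.3827 -0.2255  2.0826  0.0032  1.2728 -2.0149] F [ 0.7788 -0.2825  3.4516] op 0.0221
```

Level to about 0° by the side camera, with the tip resting on the cabinet's edge. I'll lift it clear, and meanwhile locate the funnel mouth from the saved images.

Request:
{"op": "step_arm", "data": {
  "targets": [0, 0, -0.03, 0, 0, -0.005, -0.06, 0, 0, -0.01, -0.09, 0, 0, -0.01, -0.097, 0, 0, -0.01, -0.097, 0, 0, -0.01, -0.097, 0]
}}

```text
t: 13.28
tool_pos: [0.4484, -0.1045, 0.2056]
tool_rot: [2.148, 2.282, 0.01]
contact_force: [-0.0, -0.3, -2.0]
opening: 0.0225
```

```bash
python3 - <<'E'
from h import *
s=shot('side','s7f.png'); t=shot('top','t7f.png'); w=shot('wrist','w8.png')
import pickle; pickle.dump((s,t,w),open('p7.pkl','wb'))
go([.501,-.148,.206],93.4)
C=np.load('c.npz')
for n in 'sc','tc':
  Q=C[n]; R=np.array([[np.cos(TH),np.sin(TH)],[-np.sin(TH),np.cos(TH)]])
  L=(Q[...,:2]-EC)@R.T
  m=(Q[...,2]>.165)&(Q[...,2]<.29)&(abs(L[...,0])<.08)&(abs(L[...,1]+.06)<.07)
  l=L[m];z=Q[...,2][m]
  print(n,m.sum()); h=np.histogram(l[:,0],np.arange(-.03,.07,.005)); print(h[0])
  f=l[:,0]<np.percentile(l[:,0],15); print('front pct',np.percentile(l[:,0],[0.5,2,5,15]),'y',l[:,1].min(),l[:,1].max(),'z',z.min(),z.max())
  for lo in np.arange(-.02,.03,.005):
    k=(l[:,0]>=lo)&(l[:,0]<lo+.005)
    if k.sum()>3: print(round(lo,3),k.sum(),'y',l[k,1].min().round(4),l[k,1].max().round(4),'z',z[k].min().round(4),z[k].max().round(4))
E
python3 ang.py s7.png -.1
```

```text
t 13.43 ang 93.46971791466842 tilt [ 0.0073  0.0003 -1.    ] shift [-0.0469  0.0504 -0.0015] roll 0.0012 q [-0.3927 -0.3488  2.0179  0.0031  1.4659 -2.0244] F [ 0.6354 -0.231  -1.1057] op 0.0221
sc 1418
[  0   0   0   0  29 193 162 119 110  77  35  19  89  78  68  68  55  89
 111]
front pct [-0.006  -0.005  -0.0039 -0.0001] y -0.1299470498665105 -0.008711737066400506 z 0.16550030114116546 0.2778612706912073
-0.01 29 y -0.1107 -0.0117 z 0.1816 0.2779
-0.005 193 y -0.1111 -0.0087 z 0.1772 0.277
0.0 162 y -0.1087 -0.0152 z 0.1827 0.2716
0.005 119 y -0.1031 -0.0204 z 0.1879 0.2672
0.01 110 y -0.0978 -0.0234 z 0.1915 0.2612
0.015 77 y -0.0899 -0.031 z 0.1988 0.2596
0.02 35 y -0.0866 -0.0386 z 0.2035 0.252
0.025 19 y -0.081 -0.0553 z 0.2207 0.2476
tc 1069
[  0   0   0   0   0 121 128 107  86  55  26  16  32  22  20  27  23  28
  95]
front pct [-0.0045 -0.0033 -0.0021  0.0015] y -0.12975270608713227 0.009988351974739615 z 0.16938687794923526 0.28082201705339394
-0.005 121 y -0.1063 -0.0089 z 0.1739 0.2808
0.0 128 y -0.1037 -0.0118 z 0.1766 0.2744
0.005 107 y -0.0967 -0.019 z 0.1818 0.2682
0.01 86 y -0.092 -0.0223 z 0.1829 0.2651
0.015 55 y -0.0849 -0.0277 z 0.1939 0.2597
0.02 26 y -0.0785 -0.0335 z 0.1965 0.2546
0.025 16 y -0.0742 -0.0384 z 0.2357 0.2481
s 306 [ 0.499  -0.1091  0.2278] [ 0.4175 -0.1215  0.2151] [ 0.5613 -0.0939  0.2377]
s 6 [ 0.5723 -0.1009  0.221 ] [ 0.5684 -0.1018  0.2181] [ 0.5757 -0.0989  0.2226]
s dir [ 0.9966  0.0662 -0.0498] pitch down 2.8550986378750918 yaw 3.801633084523024
t 13.48 ang 93.46989427558246 tilt [ 0.0077  0.0001 -1.    ] shift [-0.0017  0.0488 -0.0002] roll 0.0012 q [-0.3927 -0.3489  2.0175  0.0031  1.4659 -2.0244] F [-0.1941 -0.4885 -1.5044] op 0.0221
```

View pics/s7.png

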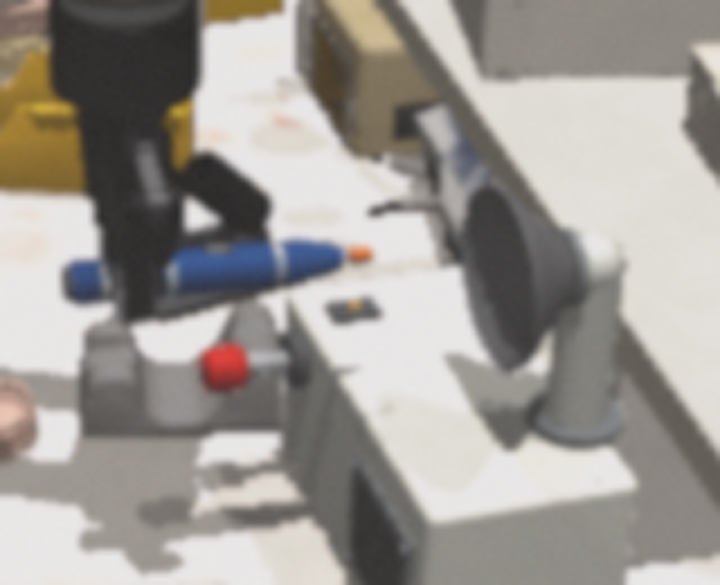

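View pics/w8.png

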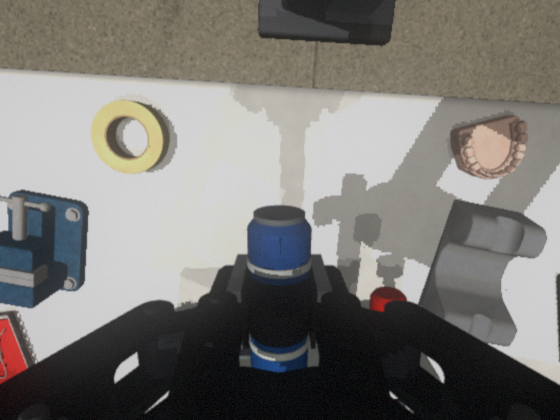

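Request:
{"op": "step_arm", "data": {
  "targets": [0, 0, 0, 0, 0, 0, 0, 0, 0, 0, 0, 0, 0, 0, 0, 0, 0, 0, 0, 0, 0, 0, 0, 0, 0, 0, 0, 0, 0, 0, 0, 0, 0, 0, 0, 0],
  "grip": 0.015,
  "force": 115
}}

```text
t: 14.23
tool_pos: [0.4481, -0.1044, 0.2045]
tool_rot: [2.149, 2.283, 0.009]
contact_force: [0.4, -0.0, -1.5]
opening: 0.0212
```

```bash
python3 ang.py s8.png -.1
```

```text
s 309 [ 0.4988 -0.1089  0.2279] [ 0.4174 -0.1212  0.2147] [ 0.5608 -0.0936  0.2379]
s 7 [ 0.5733 -0.0991  0.222 ] [ 0.5685 -0.1029  0.2207] [ 0.5777 -0.095   0.2239]
s dir [ 0.9967  0.0666 -0.0462] pitch down 2.6478754499827044 yaw 3.8218724246801234
t 14.28 ang 93.46620150466352 tilt [ 0.0079  0.     -1.    ] shift [-0.0017  0.0488 -0.0001] roll 0.0012 q [-0.3927 -0.349   2.0174  0.0031  1.4659 -2.0243] F [-0.2366 -0.1339 -1.5357] op 0.0213
```

Request:
{"op": "step_arm", "data": {
  "targets": [0, 0.01, 0.03, 0, 0, 0.01, 0.06, 0, 0, 0.01, 0.082, 0, 0, 0.01, 0.088, 0, 0, 0.01, 0.092, 0, 0, 0.01, 0.096, 0, 0, 0.01, 0.1, 0, 0, 0.01, 0.102, 0, 0, 0.01, 0.102, 0, 0, 0.01, 0.102, 0],
  "force": 60,
  "grip": 0.015
}}

```text
t: 15.12
tool_pos: [0.4607, -0.1046, 0.1049]
tool_rot: [2.146, 2.279, 0.011]
contact_force: [0.4, -1.3, 2.7]
opening: 0.0212
```

```bash
python3 ang.py s9.png -.1
```

```text
s 286 [ 0.5114 -0.1088  0.1339] [ 0.4285 -0.1183  0.1211] [ 0.5728 -0.094   0.1451]
s 6 [ 0.5851 -0.1013  0.1342] [ 0.5821 -0.1037  0.1321] [ 0.588  -0.0999  0.135 ]
s dir [0.9969 0.0623 0.0478] pitch down -2.739647765550854 yaw 3.5754460083324098
t 15.17 ang 93.43480912806818 tilt [ 0.0127 -0.0019 -0.9999] shift [-0.001   0.0375 -0.0999] roll 0.0006 q [-0.3828 -0.2181  2.0862  0.0031  1.261  -2.0144] F [ 1.6869 -1.458   2.6399] op 0.0208
```

Request:
{"op": "step_arm", "data": {
  "targets": [0, 0, -0.03, 0, 0, -0.005, -0.06, 0, 0, -0.01, -0.09, 0, 0, -0.01, -0.102, 0, 0, -0.01, -0.102, 0, 0, -0.01, -0.102, 0, 0, -0.01, -0.102, 0]
}}

```text
t: 15.75
tool_pos: [0.4484, -0.1045, 0.204]
tool_rot: [2.149, 2.282, 0.009]
contact_force: [0.0, 0.9, -2.1]
opening: 0.0211
```

```bash
python3 ang.py s10.png -.1; python3 -c "
from h import *
m=np.array(loc(-.004,-.0597,.225));print(m)
o=monitor.get_obs()
g=m-.13*np.array([np.cos(TH),np.sin(TH),0]);g[2]=.206;print(g);go(g,93.4,o)"
```

```text
s 310 [ 0.4997 -0.1088  0.2308] [ 0.4175 -0.1192  0.2196] [ 0.5614 -0.0954  0.2398]
s 7 [ 0.5726 -0.1005  0.2287] [ 0.5684 -0.1047  0.2258] [ 0.576  -0.0984  0.2304]
s dir [0.9976 0.069  0.0101] pitch down -0.5774208336484691 yaw 3.954079189271798
t 15.8 ang 93.44400049970213 tilt [ 0.0083 -0.0001 -1.    ] shift [-0.0016  0.0487 -0.0009] roll 0.0008 q [-0.3928 -0.3484  2.0184  0.0032  1.4639 -2.024 ] F [ 0.4031 -0.3376 -1.0533] op 0.021
[ 0.6325 -0.1448  0.225 ]
[ 0.5028 -0.1525  0.206 ]
t 15.8 ang 93.44400049970213 tilt [ 0.0083 -0.0001 -1.    ] shift [-0.0513  0.0516 -0.0019] roll 0.0008 q [-0.3928 -0.3484  2.0184  0.0032  1.4639 -2.024 ] F [ 0.4031 -0.3376 -1.0533] op 0.021
```

Request:
{"op": "step_arm", "data": {
  "targets": [-0.02, 0, -0.002, 0, -0.04, 0.01, -0.002, 0, -0.051, 0.02, -0.002, 0, -0.051, 0.03, -0.002, 0, -0.051, 0.04, -0.002, 0, -0.051, 0.051, -0.002, 0, -0.051, 0.051, -0.002, 0, -0.051, 0.051, -0.002, 0, -0.051, 0.051, -0.002, 0],
  "force": 80
}}

```text
t: 16.55
tool_pos: [0.5018, -0.1515, 0.2055]
tool_rot: [2.149, 2.285, 0.008]
contact_force: [0.6, 0.1, -1.4]
opening: 0.0209
```

```bash
python3 ang.py s11.png -.15
python3 - <<'E'
from h import *
o=monitor.get_obs(); R=Ro.from_rotvec(o['tool_rot']).as_matrix()
s=shot('side');t=shot('top')
tip=o['tool_pos']-.019*R[:,2]+.13*np.array([np.cos(TH),np.sin(TH),0.01]); m=np.array(loc(-.004,-.0597,.225)); print('tip',tip,'mouth',m,o['contact_force'])
for q,n,b in((s,'side',(150,280,260,420)),(t,'top',(120,230,240,400))):
  k=5; im=cv2.resize(q['color'][b[0]:b[1],b[2]:b[3]],None,fx=k,fy=k,interpolation=2)[:,:,::-1].copy()
  if n=='top': im=cv2.convertScaleAbs(im,alpha=1.7)
  f=lambda X:tuple(int(round(v)) for v in ((proj(q,np.array(X))-[b[2],b[0]]+.5)*k))
  a=np.linspace(0,2*np.pi,60)
  for r,c in((.05,(0,255,0)),(.047,(0,255,255))):
    P=np.array([f(m+r*np.array([-np.sin(TH)*np.cos(x),np.cos(TH)*np.cos(x),np.sin(x)])) for x in a]); cv2.polylines(im,[P],True,c,1)
  cv2.drawMarker(im,f(m),(0,255,0),0,12); cv2.drawMarker(im,f(tip),(255,0,255),1,10)
  cv2.imwrite(f'pics/{n}12.png',im)
E
```

```text
s 315 [ 0.5535 -0.1561  0.2321] [ 0.4709 -0.1928  0.2203] [ 0.6152 -0.1385  0.2576]
s 17 [ 0.6282 -0.1445  0.229 ] [ 0.6228 -0.1503  0.2049] [ 0.6403 -0.1136  0.2343]
s dir [0.9973 0.0721 0.0134] pitch down -0.7698472725601717 yaw 4.134067402237349
t 16.6 ang 93.48260512410558 tilt [ 0.0075  0.0003 -1.    ] shift [ 0.0488 -0.0019  0.0007] roll 0.0014 q [-0.4375 -0.1791  1.8772  0.0035  1.4368 -2.0695] F [-0.6348 -0.0696 -0.7916] op 0.0209
tip [ 0.6313 -0.144   0.226 ] mouth [ 0.6325 -0.1448  0.225 ] [-0.6348 -0.0696 -0.7916]
```

View pics/side12.png

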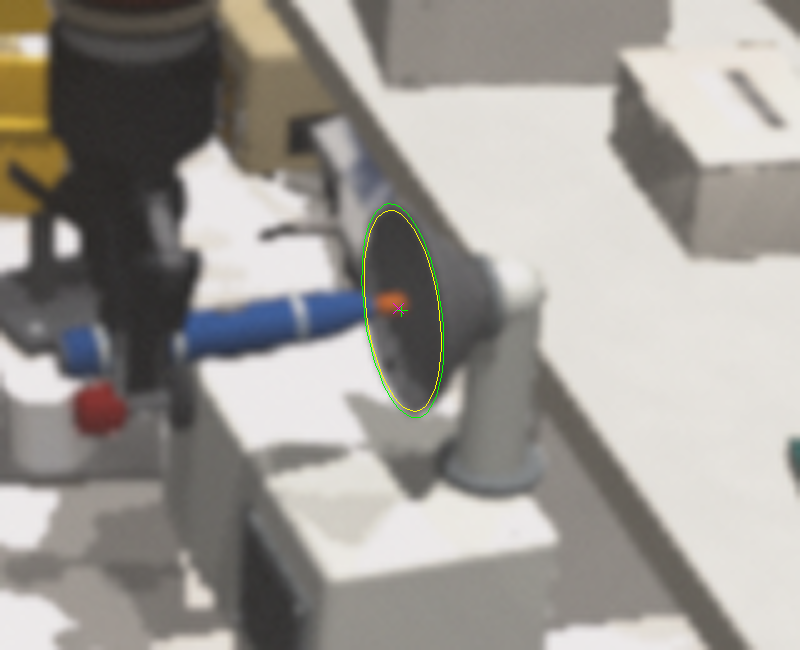

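View pics/top12.png

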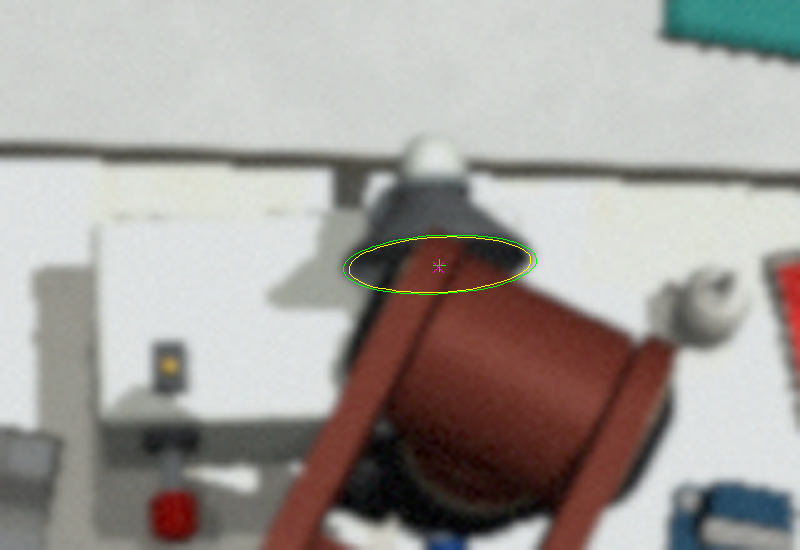

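Run:
```python
from h import *
o=monitor.get_obs(); R=Ro.from_rotvec(o['tool_rot']).as_matrix()
s=shot('side'); m=np.array(loc(-.004,-.0597,.225))
d=np.array([np.cos(TH),np.sin(TH),0.012]); g=o['tool_pos']-.019*R[:,2]
f=lambda X:((proj(s,X)-[260,150]+.5)*5).round(1)
print('grip',f(g),'tip pred',f(g+.13*d),'orange back 12mm',f(g+.118*d),'mouth',f(m),'tail',f(g-.035*d))
for a,b in (('dx',[.005,0,0]),('dy',[0,.005,0]),('dz',[0,0,.005])): print(a,f(m+np.array(b))-f(m))
c=s['color'][200:222,325:350].astype(int); r=np.clip(c[...,0]-(c[...,1]+c[...,2])/2-12,0,None)
v,u=np.mgrid[200:222,325:350]; k=r>0.4*r.max(); k&=(u<345)
print('orange ext u',(u[k].min()-260+.0)*5,(u[k].max()+1-260)*5,'v',(v[k].min()-150)*5,(v[k].max()+1-150)*5,'cent',((u*r)[k].sum()/r[k].sum()-260+.5)*5,((v*r)[k].sum()/r[k].sum()-150+.5)*5)
print(r[5:20,8:25].astype(int))
```

```text
grip [129.9 346.7] tip pred [398.3 307.1] orange back 12mm [374.1 310.7] mouth [400.8 310.5] tail [ 55.2 357.7]
dx [10.3 -1.1]
dy [-3.4 -5.4]
dz [ 0.8 -9.3]
orange ext u 380.0 405 v 290 310 cent 392.4955985915494 301.95642605633805
[[ 0  0  0  0  0  0  0  0  0  0  0  0  0  0  0  0  0]
 [ 0  0  0  0  0  0  0  0  0  0  0  0  0  0  0  0  0]
 [ 0  0  0  0  0  0  0  0  0  0  0  0  0  0  0  0  0]
 [ 0  0  3 20 31 38 38 26  4  0  0  0  0  0  0  0  0]
 [ 0  0 28 63 78 82 80 58 22  0  0  0  0  0  0  0  0]
 [ 0  0 29 75 92 95 89 67 30  0  0  0  0  0  0  0  0]
 [ 0  0 15 54 71 73 67 50 22  0  0  0  0  0  0  0  0]
 [ 0  0  0 24 34 35 30 20  4  0  0  0  0  0  0  0  0]
 [ 0  0  0  0  2  3  0  0  0  0  0  0  0  0  0  0  0]
 [ 0  0  0  0  0  0  0  0  0  0  0  0  0  0  0  0  0]
 [ 0  0  0  0  0  0  0  0  0  0  0  0  0  0  0  0  0]
 [ 0  0  0  0  0  0  0  0  0  0  0  0  0  0  0  0  0]
 [ 0  0  0  0  0  0  0  0  0  0  0  0  0  0  0  0  0]
 [ 0  0  0  0  0  0  0  0  0  0  0  0  0  0  0  0  0]
 [ 0  0  0  0  0  0  0  0  0  0  0  0  0  0  0  0  0]]
```

Request:
{"op": "step_arm", "data": {
  "targets": [0, -0.001, 0.0035, 0, 0, -0.001, 0.0035, 0, 0, -0.001, 0.0035, 0, 0, -0.001, 0.0035, 0, 0, -0.001, 0.0035, 0, 0, -0.001, 0.0035, 0, 0, -0.001, 0.0035, 0, 0, -0.001, 0.0035, 0]
}}

```text
t: 17.42
tool_pos: [0.5009, -0.1521, 0.2027]
tool_rot: [2.149, 2.283, 0.009]
contact_force: [0.1, 0.1, -0.6]
opening: 0.0207
```

```bash
python3 ang.py s13.png -.15
python3 - <<'E'
from h import *
m=np.array(loc(-.004,-.0597,.225))
s=shot('side','s13f.png');c=s['color'][200:222,325:350].astype(int); r=np.clip(c[...,0]-(c[...,1]+c[...,2])/2-12,0,None)
v,u=np.mgrid[200:222,325:350]; k=r>0.3*r.max(); k&=(u<345)
print('cent',((u*r)[k].sum()/r[k].sum()-260+.5)*5,((v*r)[k].sum()/r[k].sum()-150+.5)*5,'umax',(u[k].max()+1-260)*5)
for n in ('handpiece_tip','funnel_mouth'): print(n,[( ((np.array(a['uv'])-[260,150]+.5)*5).round(1),round(a['score'],2)) for a in imaging.mark_of(n,s)[:2]])
# bystanders from original vs now
C=np.load('c.npz')['scol'].astype(int); d=abs(C-s['color']).sum(-1)
for n,b in (('tape',(310,338,235,272)),('model',(232,256,212,245)),('bottle',(300,345,362,392))): print(n,d[b[0]:b[1],b[2]:b[3]].mean())
E
```

```text
s 305 [ 0.5514 -0.1568  0.2293] [ 0.4693 -0.1681  0.2168] [ 0.6156 -0.1448  0.2379]
s 19 [ 0.6288 -0.1418  0.2245] [ 0.6203 -0.151   0.2092] [ 0.6448 -0.1138  0.2314]
s dir [0.9979 0.0625 0.019 ] pitch down -1.0913045408311044 yaw 3.581690284497178
t 17.47 ang 93.44826872981596 tilt [ 0.0085 -0.0001 -1.    ] shift [ 0.0492 -0.0011 -0.0023] roll 0.0008 q [-0.439  -0.1792  1.8824  0.0035  1.4307 -2.0705] F [-0.2626  0.6711 -0.7027] op 0.021
cent 390.09221311475414 308.7141393442623 umax 405
handpiece_tip [(array([412.5, 291.5]), 0.64)]
funnel_mouth [(array([405.5, 311. ]), 0.79)]
tape 60.16023166023166
model 123.29545454545455
bottle 69.78296296296297
```

View pics/s13f.png

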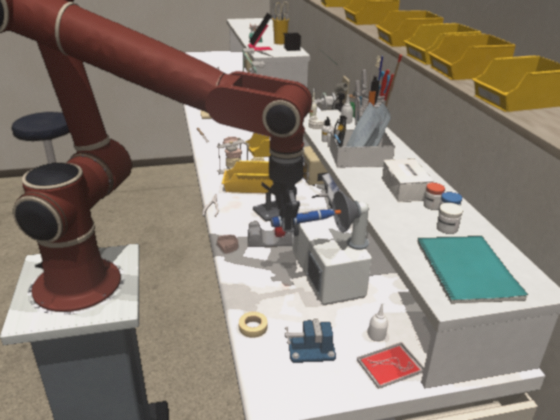

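```bash
python3 -c "
from h import *
print(ticket.finish_job())"
```

```text
the job is handed in; nothing more can be done
None
```

The job is handed in, with the arm holding the handpiece level at the funnel mouth when I did so, at about 17.6 s on the clock. No verdict was reported.

- **Knob:** I pulled it out 30 mm, where its travel ended with about 18 N on the stop. I then pushed it fully home with about 13 N. The wrist camera, after release, put it back at its starting place to within about 1 mm.
- **Handpiece:** I drew it out along the rest's axis. The moves cannot tilt the tool, so I levelled the handpiece by pressing its tip on the cabinet's top edge until it swung level in the grip. The first try sagged about 2.7° when lifted, so I pressed it again with some overshoot.
- **Final pose:** The side camera shows the handpiece about 1° nose-up and its yaw within about 0.5° of the funnel's. The tip is within about 2 mm of the mouth's centre in height and depth, and the contact force is near zero. The tip's sideways position comes from the arm pose and the fitted geometry only, because the arm hid it from the top camera.
- **Disagreements:**
  - The network's mark for the tip was about 7 mm above where I see the orange tip. I trusted the orange pixels and the depth instead.
  - The knob's measured sideways position suggests the cabinet, and so the mouth, could be up to about 3 mm further right than I used.
- **Bystanders:** The tape roll, dental model and bottle look unmoved in the last side picture. A pixel comparison was inconclusive; I put the differences down to changed shadows.

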